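Dock two fridge loggers and hold the reader pen on the dock's contact

ROBOT

A 7-joint arm with a two-finger parallel gripper is mounted at the origin on the work surface. World frame = base frame: x ahead of the robot, y to its left, z up, the work surface at z = 0. Lengths are in m, angles in rad, forces in N, time in s.
With the tool pointing down it reaches from about 0.425 to 0.925 m from the base axis. Payload 6.8 kg.
Tool frame: the origin (TCP) lies midway between the tips of the shut fingers; the grasp point (between the pads) lies 19 mm behind it (r.grip_depth is the distance from the TCP to the grasp point, in m); z points along the fingers, y is the line along which they close (so a half turn about z gives the same grasp; the last joint's range is limited). The gripper opens to 85 mm and grips with 20 to 120 N. Pads are 22 mm wide; open, the fingers measure 114 mm over their backs; the gripper's body (76 mm by 85 mm) begins 54 mm behind the grasp point. The pads swing forward as they close: fully open they stand 13 mm farther back than shut.
Start: joints at [-1.404, 0.477, 0.022, 1.555, -0.011, 1.109, -0.083], TCP at [0.183, 0.65, 0.2] pointing down, gripper open.
Joint ranges: [-2.96, 2.96], [-0.34, 2.1], [-1.41, 1.46], [0.24, 2.44], [-1.37, 4.51], [0.17, 1.92], [-2.96, 2.96]. Speed limits (rad/s): [2.39, 2.39, 3.14, 3.14, 3.14, 3.14, 3.14].

INTERFACE

Orientations are given as a rotation vector (axis times angle).
In Python, from bench import telemetry, grab_frame, calibration, order, silhouettes, r gives the robot as it stands.
- The arm moves only by the tool apply_moves, never from a script. Its argument "moves" is a list of rows, each a list of 7 numbers: the turn, a rotation vector about the tool's x, y, z scaled (see below), then the shift along the tool's x, y, z scaled (see below), then the opening, from -1 (shut) to 1 (fully open). A call has exactly 8 rows; each row shifts and turns the commanded pose from where the row before left it, along the tool's axes as they then stand; what a row does not reach is not made up. The controller multiplies each number of a shift by 1000 mm and each number of a turn by 6 degrees. A row lasts 1/12 s, in which the tool goes at most 41.7 mm and 7.16 degrees, less where a joint would pass 70% of its speed; a pose out of reach is approached as far as the arm can. A call with a number of a shift or a turn outside -1 to 1 is refused whole. A call with a gripper value outside its range is refused whole. The fingers move at their own pace and stop on an object; "grip_force" is the grip in N (left out, the last holds). Time passes only in rows, so rows that do not move let the fingers close, or fill a call up. It gives the time, the measured TCP pose, the force, the opening and the grip force at its end, in the units of the state.
- telemetry.get_obs(): the state, without advancing time (a new reading comes with each control period).
- grab_frame(name): name is "scene" or "top"; returns the picture (420x560x3 uint8, blue, green, red); there is no depth.
- calibration(name): a dict with "fx", "fy", "cx", "cy" (pixels), "world_from_camera" (4x4, takes a point from camera to world coordinates). Camera axes: x right, y down, z forward; pixel columns grow to the right and rows downward; lengths in m; the calibration is good to about 2 mm. A picture is of the moment at which its call begins. calibration takes no time and is no camera call.
- order.hand_in(): hands the job in; it is judged then, once.
Trained networks look in the newest picture that a camera, given by its name, has taken for a name from the list of things; names that differ only in an ending like _2 or _b are one class to them, and where a whole thing is asked for, a point or a joint stands for the part that bears it (a point fixed in the world has none). Each returns a list of dicts, best first, with "p" (0 to 1); they miss things now and then, are a little off and sometimes report something else, mostly with a low value. They report only what shows in the picture. A call takes as long as a camera call. They do not tell look-alikes from the thing itself.
- silhouettes(thing, camera): "mask" (420x560 bool, what is visible of it) and "extent" ([centre column, centre row, width, height] in pixels, round what is visible of it).
The state is a dict: "clock": time; "joints": joint angles; "qvel": joint speeds; "tau": joint torques, N m; "tcp_pos": TCP position; "orientation": TCP orientation; "contact_force": force on the tool from outside, world axes, zero at the start; "moment": the same for the moment, N m; "grip_width": finger opening in m; "gripper_force": force on a finger pad.
Only numpy, scipy, OpenCV 4.12 (cv2) and the standard library are available. Lean on these libraries where they do the work, as an engineer would, in place of code of your own. Each camera call takes 0.05 s, during which the arm holds its last target. There are 200 camera calls.

TASK

Read out the medicine fridge's temperature loggers: stand each of the two white logger sticks upright, fully home, in a well of the white read-out dock (either stick in either well), and let go of them. Then take the square-handled reader pen out of its small steel stand, set its sprung brass tip on the steel contact disc on the dock's sloping face, and finish while still holding it there: pen square to the sloping face and pressed lightly, so that its tip is pushed about half-way in, not to its stop. Leave the other things in the drawer where they are.

Things in the scene. Friction and masses are not known exactly. Their poses are not given: they have to be found in the camera images.
- logger_a: One of two identical logger sticks: white plastic cylinder with steel bands, 22 mm in diameter, 105 long, about 50 g, standing loose and upright on the drawer floor. Origin: centre of its lower end; z runs up the stick. The drawer is a grey open box about 450 x 970 mm inside, its floor 6 mm above the work surface, its walls 50 mm high.
- logger_b: The other logger stick, identical to logger_a; same origin and axes.
- dock: Read-out dock: white console 145 mm deep (x), 130 wide (y), 60 high, fixed on the drawer floor. Origin: on the underside, about 77 mm behind its front edge; x points from the sloping face to the wells, z up. Its back (x 4 to 64 mm) is a block with a flat top holding two round wells; in front of it a flat face slopes down at 25 degrees towards -x, from 59 mm high to 21 mm.
- well_left (a point): Centre of the floor of the dock's +y well, 34 mm behind and 30 mm beside the dock's origin, 15 mm above its underside. Round well, 28 mm bore, 45 mm deep, mouth at the block's top (45 mm above this point) with a 3 mm chamfer. Axes as the dock's. The wells are 60 mm apart; a seated stick stands 60 mm out of the block.
- well_right (a point): The same point in the dock's -y well.
- disc: Steel contact disc, 26 mm in diameter, raised 2 mm from the middle of the dock's sloping face, with a black rim and a black dot at its centre; rigid, fixed to the dock. Origin: centre of its exposed face; z points squarely out of the sloping face (25 degrees from vertical, leaning to the dock's -x), y as the dock's.
- pen_stand: Small steel stand, fixed on the drawer floor: a 60 mm square foot, four legs, and a 50 mm square, 25 mm thick block with a 16 mm through hole; the block's top is 55 mm above the origin, which is the centre of the underside.
- pen: Reader pen, loose, about 70 g, standing tip-down in the stand: black square handle 20 x 20 x 90 mm; below it a 12 mm round nose 30 mm long, then the brass tip, standing 16 mm out. Origin: centre of the handle's lower end (the shoulder, resting on the stand's top). z runs up along the handle (0 to +90 mm; the tip's end is at -46 mm), x and y square to the flats.
- pen_point (a point): The end of the pen's rounded brass tip (8 mm in diameter); it moves with the sprung tip; axes as the pen's.
- pen_tip (a joint): How far the brass tip is pushed into the pen: 0 is fully out, 0.012 m its stop. A spring pushes it out: 1.5 N to start it moving, 3 N at 6 mm, 4.5 N at the stop.
- funnel: Bystander: white pill funnel, 84 mm across, upright in a round steel stand, 118 mm high over all. Origin: centre of the underside. Loose.
- bottle: Bystander: dark green glass tablet bottle, 54 mm in diameter, 100 mm high. Origin: centre of the underside. Loose.
- pillbox: Bystander: flat chrome pillbox with rounded corners, 60 x 85 x 18 mm. Origin: centre of the underside. Loose.
- cups: Bystander: small white medicine cup, 45 mm across, 34 mm high. Origin: centre of the underside. Loose.
- splitter: Bystander: grey pill splitter with a clear lid, 50 x 90 x 28 mm. Origin: centre of the underside. Loose.
- tray: Bystander: cream melamine counting tray, 110 x 200 mm, 18 mm high, fixed to the drawer floor behind the dock. Origin: centre of the underside.
Mind the look-alikes: they are no part of the job. Leave any orange look-alike of the logger_b alone.

How it is judged:
By the outcome, as a careful person would: the job done as asked, in the order asked, and still so for the second after the job is handed in, while the arm keeps its last pose, push and grip.
It also fails if it takes over 64 s, if anything falls off the work surface, if the arm or the gripper's body presses on something with over 40 N, if the wrist force passes 120 N, or if a joint passes its speed limit or range.

## Working session

There is one attempt and no reset: what is moved stays moved. The work goes in short steps, Python scripts to look and compute and a tool call to move; the robot and the scene stay as the last step left them, time stands still between calls to the robot, and variables do not carry over. Pictures are saved under pics/ and viewed, at most 10 in all, crops included, and the job is handed in when it is done.

Besides the shell and the picture viewer there is one more tool, called after "Call:" by a JSON object that holds its "api" and its "payload", one argument or row to a line. apply_moves: Moves the arm, as the interface text tells. Its arguments: {"type":"object","properties":{"moves":{"type":"array"},"grip_force":{"type":"number"}},"required":["moves"]}

```bash
mkdir -p pics; ls
python3 - <<'E'
from bench import *
import cv2,numpy as np
for c in ("scene","top"):
    im=grab_frame(c); cv2.imwrite(f"pics/{c}0.png",cv2.resize(im,(784,588)))
    k=calibration(c); print(c,k["fx"],k["cx"],k["cy"],np.round(k["world_from_camera"],3).tolist())
    for t in ("logger_a","dock","disc","pen_stand","pen","well_left"):
        try: print(t,[(round(d["p"],2),np.round(d["extent"]).tolist()) for d in silhouettes(t,c)][:5])
        except Exception as e: print(t,e)
o=telemetry.get_obs();print(o)
E
```

```text
pics
scene 490.98831956977415 278.13428144998636 212.88376127396288 [[-0.404, 0.47, -0.785, 1.462], [0.915, 0.229, -0.333, 0.372], [0.023, -0.853, -0.522, 0.683], [0.0, 0.0, 0.0, 1.0]]
logger_a [(0.73, [419.0, 228.0, 17.0, 39.0]), (0.57, [450.0, 203.0, 13.0, 23.0])]
dock [(0.94, [286.0, 241.0, 63.0, 41.0]), (0.49, [418.0, 229.0, 13.0, 39.0])]
disc []
pen_stand [(0.87, [189.0, 192.0, 32.0, 25.0])]
pen [(0.7, [187.0, 165.0, 15.0, 34.0])]
well_left [(0.79, [286.0, 243.0, 62.0, 49.0])]
top 422.6077664803718 282.00911129381547 205.5612808395098 [[-0.019, -0.987, 0.159, 0.349], [-1.0, 0.018, -0.008, 0.02], [0.005, -0.159, -0.987, 1.217], [0.0, 0.0, 0.0, 1.0]]
logger_a [(0.62, [157.0, 293.0, 20.0, 11.0]), (0.61, [178.0, 240.0, 19.0, 11.0]), (0.56, [185.0, 190.0, 15.0, 13.0])]
dock [(0.93, [280.0, 197.0, 54.0, 63.0]), (0.39, [392.0, 221.0, 27.0, 27.0])]
disc [(0.61, [283.0, 205.0, 16.0, 14.0]), (0.55, [402.0, 219.0, 14.0, 13.0])]
pen_stand [(0.57, [394.0, 222.0, 26.0, 28.0])]
pen [(0.47, [404.0, 218.0, 13.0, 12.0]), (0.28, [435.0, 236.0, 26.0, 22.0])]
well_left [(0.71, [282.0, 195.0, 56.0, 63.0]), (0.17, [402.0, 219.0, 13.0, 15.0])]
{'clock': 0.7, 'joints': array([-1.40410269,  0.47695928,  0.02239793,  1.55534391, -0.01152186,
        1.1092916 , -0.08312892]), 'qvel': array([ 4.87537649e-04, -3.38526887e-04, -1.74285641e-04,  2.20152917e-04,
       -2.48700672e-05,  1.44507542e-03, -9.51251366e-04]), 'tau': array([-2.68891426e-04, -5.96166337e+01,  1.60561223e+00, -2.81499481e+01,
        1.25219338e-02,  1.65974627e-03,  1.06273203e-05]), 'tcp_pos': array([0.18315649, 0.64973268, 0.20015892]), 'orientation': array([-4.30373351e-01, -3.11194548e+00, -2.01328413e-04]), 'contact_force': array([ 0.09790984,  0.01965289, -0.18174823]), 'moment': array([-0.05265354, -0.02410574, -0.00809402]), 'gripper_force': 0.0, 'grip_width': 0.08566795971504788}
```

View pics/scene0.png

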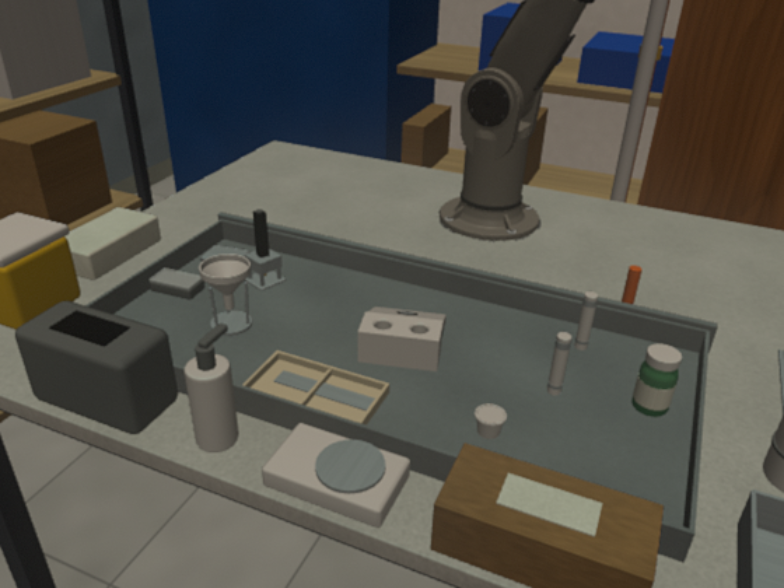

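View pics/top0.png

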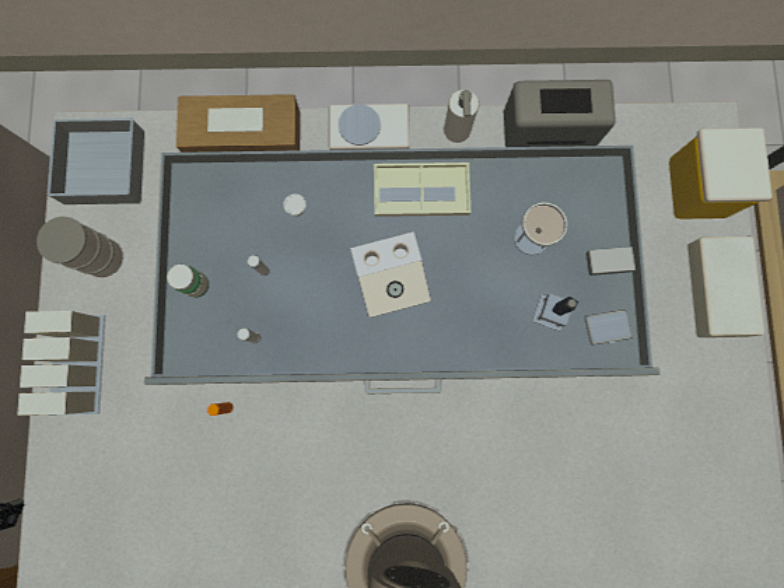

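The top view (784-wide picture) shows white sticks at (254,262) and (244,335), the dock at (393,275), the pen and stand at (558,308), and the funnel at (540,230). An orange look-alike lies outside the drawer at (220,409). The scene view has the sticks at (560,362) and (587,320), with the orange one at (631,285). The two white sticks inside the drawer are the loggers. Next I'll fit poses and check them in an enlarged crop.

```bash
cat > h.py <<'E'
from bench import *
import cv2,numpy as np
from scipy.optimize import minimize
from scipy.spatial.transform import Rotation as R
K={c:calibration(c) for c in ("scene","top")}
def proj(c,P):
    k=K[c];T=np.linalg.inv(k["world_from_camera"]);p=np.atleast_2d(P)@T[:3,:3].T+T[:3,3]
    return np.c_[k["fx"]*p[:,0]/p[:,2]+k["cx"],k["fy"]*p[:,1]/p[:,2]+k["cy"]]
a=np.linspace(0,2*np.pi,32,endpoint=False)
def cyl(r,z0,z1): return np.r_[[(r*np.cos(t),r*np.sin(t),z) for z in (z0,z1) for t in a]]
DOCK=np.array([(x,y,z) for y in(-.065,.065) for x,z in((-.0775,0),(-.0775,.021),(.004,.06),(.066,.06),(.066,0))])
def place(M,q,z=.006):
    c,s=np.cos(q[2]),np.sin(q[2]);return M@np.array([[c,-s,0],[s,c,0],[0,0,1]]).T+[q[0],q[1],z]
def hullmask(c,P,S=4):
    u=proj(c,P);m=np.zeros((420*S,560*S),np.uint8)
    cv2.fillConvexPoly(m,cv2.convexHull(np.round((u+.5)*S-.5).astype(np.int32)),1);return m
def fit(M,masks,q0,z=.006,yaw=True):
    up={c:cv2.resize(m.astype(np.uint8),None,fx=4,fy=4,interpolation=cv2.INTER_NEAREST) for c,m in masks.items()}
    def cost(v):
        q=np.r_[v[:2],v[2] if yaw else 0];s=0
        for c,m in up.items():
            h=hullmask(c,place(M,q,z));s+=1-(h&m).sum()/max(1,(h|m).sum())
        return s
    n=3 if yaw else 2
    sx=np.vstack([q0[:n]]+[np.array(q0[:n])+d for d in (np.eye(3)*[.01,.01,.15])[:n,:n]])
    f=minimize(cost,q0[:n],method="Nelder-Mead",options=dict(initial_simplex=sx,xatol=2e-4,fatol=1e-4))
    return f.x,f.fun
def ground(c,u,z):
    k=K[c];T=k["world_from_camera"];d=T[:3,:3]@[(u[0]-k["cx"])/k["fx"],(u[1]-k["cy"])/k["fy"],1]
    return T[:3,3]+d*(z-T[2,3])/d[2]
E
cat > m.py <<'E'
from h import *
im={c:grab_frame(c) for c in K}
S=lambda t,c,u:min((d for d in silhouettes(t,c)),key=lambda d:np.hypot(d["extent"][0]-u[0],d["extent"][1]-u[1]))
def show(t,u):
    out={}
    for c in u:
        d=S(t,c,u[c]);out[c]=d["mask"];print(t,c,round(d["p"],2),np.round(d["extent"],1))
    return out
fits=[]
for n,us,ut in (("A",(400,260),(182,189)),("B",(419,228),(177,240))):
    m=show("logger_a",dict(scene=us,top=ut));q0=ground("top",ut,.06)
    for ms in (m,{"top":m["top"]},{"scene":m["scene"]}):
        print(n,fit(cyl(.011,0,.105),ms,[*q0[:2],0],yaw=False))
    q=fit(cyl(.011,0,.105),m,[*q0[:2],0],yaw=False)[0];fits.append(place(cyl(.011,0,.105),[*q,0]))
m=show("dock",dict(scene=(286,241),top=(280,197)));q0=ground("top",(280,197),.03)
for ms in (m,{"top":m["top"]},{"scene":m["scene"]}):
    print("dock",fit(DOCK,ms,[*q0[:2],.2]))
q=fit(DOCK,m,[*q0[:2],.2])[0];fits.append(place(DOCK,q));dq=q
PEN=np.array([(x,y,z) for x in(-.01,.01) for y in(-.01,.01) for z in(0,.09)])
m=show("pen",dict(scene=(187,165),top=(404,218)));q0=ground("top",(404,218),.11)
for ms in (m,{"top":m["top"]},{"scene":m["scene"]}):
    print("pen",fit(PEN,ms,[*q0[:2],.2],z=.061))
q=fit(PEN,m,[*q0[:2],.2],z=.061)[0];fits.append(place(PEN,q,.061))
for c,boxes in (("top",((150,160,110,110),(240,155,110,110),(350,165,110,110))),("scene",((370,180,110,110),(240,190,110,110),(150,130,110,110)))):
    row=[]
    big=cv2.resize(im[c],None,fx=2.4,fy=2.4,interpolation=cv2.INTER_CUBIC)
    for b in boxes:
        x,y,w,h=[int(v*2.4) for v in b];row.append(big[y:y+h,x:x+w].copy())
        for P in fits:
            hu=cv2.convexHull(np.float32((proj(c,P)+.5)*2.4-[x,y])).astype(int)
            cv2.polylines(row[-1],[hu],True,(0,0,255),1)
        for w_ in ((.034,.03,.06),(.034,-.03,.06),(-.0376,0,.0418)):
            u=((proj(c,place(np.array([w_]),dq))[0]+.5)*2.4-[x,y]).astype(int);cv2.circle(row[-1],tuple(map(int,u)),2,(0,255,0),-1)
    cv2.imwrite(f"pics/fit_{c}.png",np.hstack(row))
a=cv2.imread("pics/fit_top.png");b=cv2.imread("pics/fit_scene.png");cv2.imwrite("pics/fit.png",np.vstack([a,b]))
E
python3 m.py
```

```text
logger_a scene 0.64 [400.6 259.4  17.1  46.8]
logger_a top 0.57 [186.6 188.6  20.3  13.7]
A (array([0.58632129, 0.28124182]), np.float64(0.2787517486774762))
A (array([0.58663063, 0.28003978]), np.float64(0.13016367887763058))
A (array([0.58128947, 0.28119896]), np.float64(0.08588339000125933))
logger_a scene 0.9 [418.1 228.8  14.6  37.8]
logger_a top 0.46 [179.  239.6  16.6  10.7]
B (array([0.44730311, 0.29710294]), np.float64(0.36072235875303005))
B (array([0.44726327, 0.29631178]), np.float64(0.23711340206185572))
B (array([0.44507177, 0.29730191]), np.float64(0.12046158176189137))
dock scene 0.83 [287.6 242.7  58.4  44.7]
dock top 0.65 [277.8 195.8  53.   61.7]
dock (array([0.56936294, 0.01914397, 0.27080538]), np.float64(0.10141730092976753))
dock (array([0.56964033, 0.01949895, 0.23934234]), np.float64(0.0540587736366811))
dock (array([0.56801088, 0.01889687, 0.26643114]), np.float64(0.040130622241498104))
pen scene 0.79 [187.8 166.3  13.5  33.2]
pen top 0.48 [404.6 218.6  16.9  11.1]
pen (array([ 0.48655057, -0.30835653,  0.22368394]), np.float64(0.2872029407443326))
pen (array([ 0.48710596, -0.31031174, -0.01157677]), np.float64(0.13564213564213567))
pen (array([ 0.48653571, -0.307531  ,  0.27427819]), np.float64(0.09307398654790033))
```

View pics/fit.png

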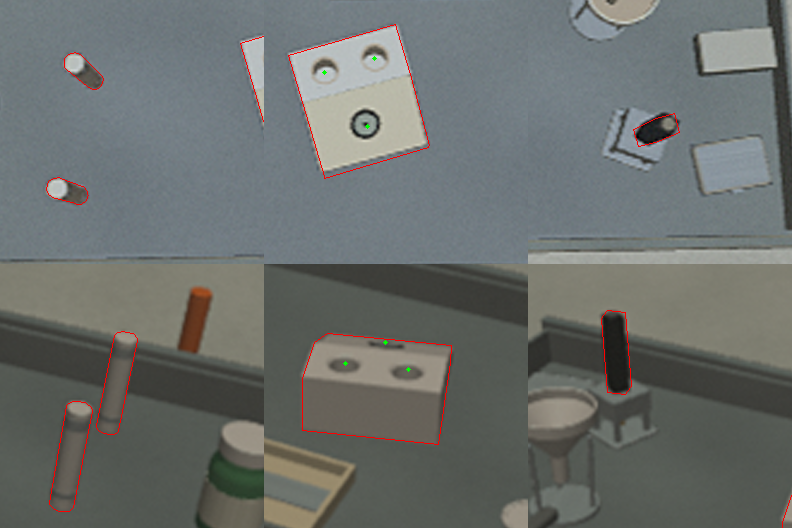

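Logger fits: A at (0.586, 0.281) and B at (0.447, 0.297). Both are white, upright and inside the drawer. The outlined orange stick beyond the wall at scene crop (195,320) is the look-alike and stays where it is. The dock and pen outlines also match the picture.

```bash
cat > p.py <<'E'
from h import *
def down(az):
    z=np.array([0,0,-1.]);y=np.array([np.cos(az),np.sin(az),0]);return np.c_[np.cross(y,z),y,z]
def plan(p1,R1,n,g,p0=None,R0=None):
    o=telemetry.get_obs();p0=o["tcp_pos"] if p0 is None else np.array(p0)
    R0=R.from_rotvec(o["orientation"]).as_matrix() if R0 is None else R0
    w=R.from_matrix(R0.T@R1).as_rotvec();Rc=R0.copy();st=R.from_rotvec(w/n).as_matrix();d=(np.array(p1)-p0)/n
    print("turn deg/row",np.round(np.degrees(w)/n,2),"mm/row",round(np.linalg.norm(d)*1e3,1))
    rows=[]
    for i in range(n):
        rows.append([*np.round(np.degrees(w)/n/6,3).tolist(),*np.round(Rc.T@d,4).tolist(),g]);Rc=Rc@st
    for i in range(0,n,8): print(rows[i:i+8])
AZ=.265
E
python3 -c "
from p import *
plan((.586,.281,.2),down(AZ),16,1)
print(down(AZ).round(3))"
```

```text
turn deg/row [ 0.   -0.    3.69] mm/row 34.1
[[0.0, -0.0, 0.615, -0.0305, -0.0153, 0.0, 1], [0.0, -0.0, 0.615, -0.0314, -0.0134, 0.0, 1], [0.0, -0.0, 0.615, -0.0322, -0.0113, 0.0, 1], [0.0, -0.0, 0.615, -0.0329, -0.0092, 0.0, 1], [0.0, -0.0, 0.615, -0.0334, -0.0071, 0.0, 1], [0.0, -0.0, 0.615, -0.0338, -0.0049, 0.0, 1], [0.0, -0.0, 0.615, -0.034, -0.0027, 0.0, 1], [0.0, -0.0, 0.615, -0.0341, -0.0005, 0.0, 1]]
[[0.0, -0.0, 0.615, -0.0341, 0.0017, 0.0, 1], [0.0, -0.0, 0.615, -0.0339, 0.0039, 0.0, 1], [0.0, -0.0, 0.615, -0.0336, 0.006, 0.0, 1], [0.0, -0.0, 0.615, -0.0331, 0.0082, 0.0, 1], [0.0, -0.0, 0.615, -0.0325, 0.0103, 0.0, 1], [0.0, -0.0, 0.615, -0.0318, 0.0124, 0.0, 1], [0.0, -0.0, 0.615, -0.0309, 0.0144, 0.0, 1], [0.0, -0.0, 0.615, -0.0299, 0.0164, 0.0, 1]]
[[-0.262  0.965  0.   ]
 [ 0.965  0.262  0.   ]
 [ 0.     0.    -1.   ]]
```

Call:
{"api": "apply_moves", "payload": {
  "moves": [
    [0,0,0.615,-0.0305,-0.0153,0,1],
    [0,0,0.615,-0.0314,-0.0134,0,1],
    [0,0,0.615,-0.0322,-0.0113,0,1],
    [0,0,0.615,-0.0329,-0.0092,0,1],
    [0,0,0.615,-0.0334,-0.0071,0,1],
    [0,0,0.615,-0.0338,-0.0049,0,1],
    [0,0,0.615,-0.034,-0.0027,0,1],
    [0,0,0.615,-0.0341,-0.0005,0,1]
  ],
  "grip_force": 30
}}

```text
clock: 1.87
tcp_pos: [0.3857, 0.4642, 0.2004]
orientation: [-1.214, -2.898, -0.001]
contact_force: [1.6, -0.2, 1.1]
grip_width: 0.0856
gripper_force: 0.0
```

Call:
{"api": "apply_moves", "payload": {
  "moves": [
    [0,0,0.615,-0.0341,0.0017,0,1],
    [0,0,0.615,-0.0339,0.0039,0,1],
    [0,0,0.615,-0.0336,0.006,0,1],
    [0,0,0.615,-0.0331,0.0082,0,1],
    [0,0,0.615,-0.0325,0.0103,0,1],
    [0,0,0.615,-0.0318,0.0124,0,1],
    [0,0,0.615,-0.0309,0.0144,0,1],
    [0,0,0.615,-0.0299,0.0164,0,1]
  ]
}}

```text
clock: 2.53
tcp_pos: [0.5872, 0.2801, 0.2003]
orientation: [-1.911, -2.493, -0.001]
contact_force: [-0.3, 0.2, -0.1]
grip_width: 0.0855
gripper_force: 0.0
```

Call:
{"api": "apply_moves", "payload": {
  "moves": [
    [0,0,0,0,0,0.03,1],
    [0,0,0,0,0,0.03,1],
    [0,0,0,0,0,0.03,1],
    [0,0,0,0,0,0.02,1],
    [0,0,0,0,0,0.012,1],
    [0,0,0,0,0,0.007,1],
    [0,0,0,0,0,0,0],
    [0,0,0,0,0,0,-0.5]
  ]
}}

```text
clock: 3.2
tcp_pos: [0.5868, 0.2816, 0.072]
orientation: [1.907, 2.496, 0.002]
contact_force: [-0.2, -0.0, 0.1]
grip_width: 0.0642
gripper_force: 0.0
```

Call:
{"api": "apply_moves", "payload": {
  "moves": [
    [0,0,0,0,0,0,-1],
    [0,0,0,0,0,0,-1],
    [0,0,0,0,0,0,-1],
    [0,0,0,0,0,0,-1],
    [0,0,0,0,0,0,-1],
    [0,0,0,0,0,0,-1],
    [0,0,0,0,0,0,-1],
    [0,0,0,0,0,0,-1]
  ]
}}

```text
clock: 3.87
tcp_pos: [0.5869, 0.2817, 0.0722]
orientation: [1.908, 2.496, 0.003]
contact_force: [-1.0, -0.3, 6.9]
grip_width: 0.0199
gripper_force: 29.3
```

Call:
{"api": "apply_moves", "payload": {
  "moves": [
    [0,0,0,0,0,-0.005,-1],
    [0,0,0,0,0,-0.015,-1],
    [0,0,0,0,0,-0.025,-1],
    [0,0,0,0,0,-0.025,-1],
    [0,0,0,0,0,-0.02,-1],
    [0,0,0,0,0,-0.01,-1],
    [0,0,0,0,0,0,-1],
    [0,0,0,0,0,0,-1]
  ]
}}

```text
clock: 4.53
tcp_pos: [0.5858, 0.2813, 0.1707]
orientation: [-1.907, -2.496, 0.0]
contact_force: [0.2, 0.1, -1.3]
grip_width: 0.0199
gripper_force: 29.4
```

```bash
python3 -c "
from p import *
print(telemetry.get_obs()['tcp_pos'])
plan((.610,-.001,.172),down(AZ),10,-1)"
```

```text
[0.58579463 0.2812547  0.17071108]
turn deg/row [-0. -0.  0.] mm/row 28.3
[[-0.0, -0.0, 0.001, -0.0279, -0.0051, -0.0001, -1], [-0.0, -0.0, 0.001, -0.0279, -0.0051, -0.0001, -1], [-0.0, -0.0, 0.001, -0.0279, -0.0051, -0.0001, -1], [-0.0, -0.0, 0.001, -0.0279, -0.0051, -0.0001, -1], [-0.0, -0.0, 0.001, -0.0279, -0.0051, -0.0001, -1], [-0.0, -0.0, 0.001, -0.0279, -0.0051, -0.0001, -1], [-0.0, -0.0, 0.001, -0.0279, -0.0051, -0.0001, -1], [-0.0, -0.0, 0.001, -0.0279, -0.0051, -0.0001, -1]]
[[-0.0, -0.0, 0.001, -0.0279, -0.0051, -0.0001, -1], [-0.0, -0.0, 0.001, -0.0279, -0.0051, -0.0001, -1]]
```

Call:
{"api": "apply_moves", "payload": {
  "moves": [
    [0,0,0,-0.014,-0.0025,0,-1],
    [0,0,0,-0.037,-0.0067,0,-1],
    [0,0,0,-0.038,-0.007,0,-1],
    [0,0,0,-0.038,-0.007,0,-1],
    [0,0,0,-0.038,-0.007,0,-1],
    [0,0,0,-0.038,-0.007,0,-1],
    [0,0,0,-0.038,-0.007,0,-1],
    [0,0,0,-0.038,-0.007,0,-1]
  ]
}}

```text
clock: 5.2
tcp_pos: [0.6082, -0.0046, 0.1694]
orientation: [-1.908, -2.494, 0.004]
contact_force: [0.8, 0.2, -2.0]
grip_width: 0.0196
gripper_force: 29.4
```

```bash
cat > see.py <<'E'
import sys
from p import *
# where is the held stick relative to the TCP, dock wells overlay
nm=sys.argv[1];o=telemetry.get_obs();p=o["tcp_pos"];print("tcp",p.round(4),o["orientation"].round(3))
im={c:grab_frame(c) for c in K};row=[]
for c in K:
    u=proj(c,p)[0];ds=silhouettes("logger_a",c);print(c,"tcp px",u.round(1),[(round(d["p"],2),np.round(d["extent"],1).tolist()) for d in ds])
    x,y=int(u[0]-37),int(u[1]-45);z=10 if 0 else 5
    b=cv2.resize(im[c][max(y,0):y+105,x:x+75],None,fx=z,fy=z,interpolation=cv2.INTER_CUBIC)
    for w_ in ((.034,.03,.06),(.034,-.03,.06),(-.0376,0,.0418)):
        for P,col in ((place(np.array([w_]),(.5694,.0191,.265)),(0,255,0)),):
            v=((proj(c,P)[0]+.5-[x,y])*z).astype(int);cv2.circle(b,tuple(map(int,v)),2,col,-1)
    for P in (place(cyl(.011,0,.105),[p[0],p[1],0],p[2]-.066),):
        cv2.polylines(b,[cv2.convexHull(np.float32((proj(c,P)+.5-[x,y])*z)).astype(int)],True,(0,0,255),1)
    row.append(b)
cv2.imwrite(f"pics/{nm}.png",np.hstack(row))
E
python3 see.py s1
```

```text
tcp [ 0.6082 -0.0046  0.1694] [-1.908 -2.494  0.004]
scene tcp px [272.9 190.2] [(0.92, [418.2, 227.8, 12.8, 36.7]), (0.57, [273.4, 200.2, 13.2, 37.3]), (0.53, [450.6, 202.6, 13.2, 22.2]), (0.39, [287.5, 241.4, 62.4, 49.1])]
top tcp px [287.7 170.5] []
```

View pics/s1.png

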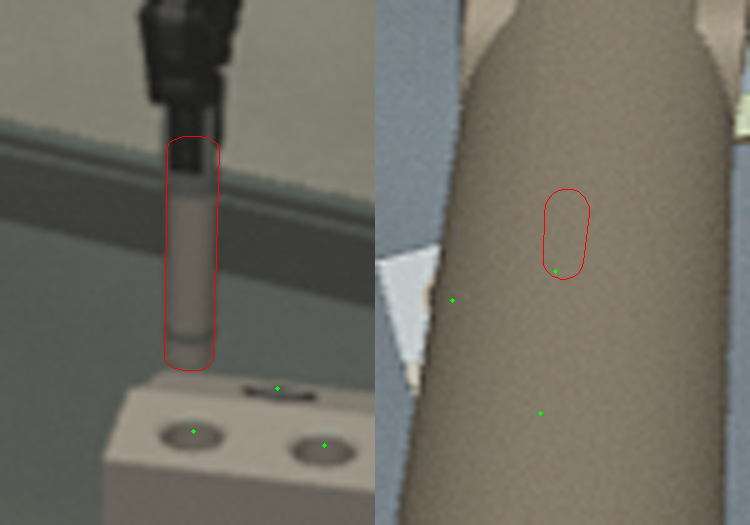

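Call:
{"api": "apply_moves", "payload": {
  "moves": [
    [0,0,0,0.003,0.0035,0,-1],
    [0,0,0,0,0,0.01,-1],
    [0,0,0,0,0,0.01,-1],
    [0,0,0,0,0,0.008,-1],
    [0,0,0,0,0,0,-1],
    [0,0,0,0,0,0,-1],
    [0,0,0,0,0,0,-1],
    [0,0,0,0,0,0,-1]
  ]
}}

```text
clock: 6.07
tcp_pos: [0.6128, 0.0024, 0.1435]
orientation: [1.908, 2.496, 0.001]
contact_force: [-0.2, 0.3, -0.9]
grip_width: 0.0203
gripper_force: 29.4
```

Call:
{"api": "apply_moves", "payload": {
  "moves": [
    [0,0,0,-0.0025,-0.0025,0,-1],
    [0,0,0,0,0,0,-1],
    [0,0,0,0,0,0.004,-1],
    [0,0,0,0,0,0.004,-1],
    [0,0,0,0,0,0.004,-1],
    [0,0,0,0,0,0.004,-1],
    [0,0,0,0,0,0.004,-1],
    [0,0,0,0,0,0,-1]
  ]
}}

```text
clock: 6.73
tcp_pos: [0.61, -0.0005, 0.1219]
orientation: [-1.907, -2.495, 0.002]
contact_force: [-0.4, 0.2, -1.1]
grip_width: 0.0198
gripper_force: 29.4
```

Call:
{"api": "apply_moves", "payload": {
  "moves": [
    [0,0,0,0,0,0.005,-1],
    [0,0,0,0,0,0.006,-1],
    [0,0,0,0,0,0.006,-1],
    [0,0,0,0,0,0.006,-1],
    [0,0,0,0,0,0.005,-1],
    [0,0,0,0,0,0.003,-1],
    [0,0,0,0,0,0,-1],
    [0,0,0,0,0,0,-1]
  ]
}}

```text
clock: 7.4
tcp_pos: [0.6107, -0.0007, 0.0919]
orientation: [-1.908, -2.496, 0.0]
contact_force: [0.3, -0.8, -0.8]
grip_width: 0.0197
gripper_force: 29.4
```

Call:
{"api": "apply_moves", "payload": {
  "moves": [
    [0,0,0,0,0,0.002,-1],
    [0,0,0,0,0,0.002,-1],
    [0,0,0,0,0,0.001,-1],
    [0,0,0,0,0,0,-1],
    [0,0,0,0,0,0,-0.3],
    [0,0,0,0,0,0,0],
    [0,0,0,0,0,0,0.3],
    [0,0,0,0,0,0,0.3]
  ]
}}

```text
clock: 8.07
tcp_pos: [0.6107, -0.0006, 0.0871]
orientation: [-1.908, -2.496, -0.0]
contact_force: [-0.2, 0.2, 0.7]
grip_width: 0.0553
gripper_force: 0.0
```

Call:
{"api": "apply_moves", "payload": {
  "moves": [
    [0,0,0,0,0,0,1],
    [0,0,0,0,0,0,1],
    [0,0,0,0,0,-0.01,1],
    [0,0,0,0,0,-0.03,1],
    [0,0,0,0,0,-0.03,1],
    [0,0,0,0,0,-0.03,1],
    [0,0,0,0,0,-0.01,1],
    [0,0,0,0,0,0,1]
  ]
}}

```text
clock: 8.73
tcp_pos: [0.613, -0.0008, 0.201]
orientation: [1.905, 2.492, 0.008]
contact_force: [0.2, 0.5, 0.7]
grip_width: 0.0854
gripper_force: 0.0
```

```bash
python3 -c "
from p import *
plan((.447,.297,.19),down(AZ),10,1)
grab_frame('scene')
print([(round(d['p'],2),np.round(d['extent'],1).tolist()) for d in silhouettes('logger_a','scene')])
for q in ((.610,-.001,.126),(.61,-.001,.066)): print(proj('scene',q))"
```

```text
turn deg/row [0.04 0.   0.  ] mm/row 34.1
[[0.006, 0.001, 0.0, 0.0331, -0.0082, 0.001, 1], [0.006, 0.001, 0.0, 0.0331, -0.0082, 0.001, 1], [0.006, 0.001, 0.0, 0.0331, -0.0082, 0.001, 1], [0.006, 0.001, 0.0, 0.0331, -0.0082, 0.001, 1], [0.006, 0.001, 0.0, 0.0331, -0.0082, 0.0011, 1], [0.006, 0.001, 0.0, 0.0331, -0.0082, 0.0011, 1], [0.006, 0.001, 0.0, 0.0331, -0.0082, 0.0011, 1], [0.006, 0.001, 0.0, 0.0331, -0.0082, 0.0011, 1]]
[[0.006, 0.001, 0.0, 0.0331, -0.0082, 0.0011, 1], [0.006, 0.001, 0.0, 0.0331, -0.0082, 0.0011, 1]]
[(0.69, [450.8, 201.5, 15.6, 25.4]), (0.59, [418.4, 228.3, 15.9, 42.6]), (0.56, [273.2, 222.8, 8.0, 25.4])]
[[273.65930875 208.13315025]]
[[273.17733487 230.80480538]]
```

Call:
{"api": "apply_moves", "payload": {
  "moves": [
    [0,0,0,0.033,-0.0082,0,1],
    [0,0,0,0.033,-0.0082,0,1],
    [0,0,0,0.033,-0.0082,0,1],
    [0,0,0,0.033,-0.0082,0,1],
    [0,0,0,0.033,-0.0082,0,1],
    [0,0,0,0.033,-0.0082,0,1],
    [0,0,0,0.033,-0.0082,0,1],
    [0,0,0,0.033,-0.0082,0,1]
  ]
}}

```text
clock: 9.5
tcp_pos: [0.4759, 0.2376, 0.1953]
orientation: [-1.907, -2.495, 0.005]
contact_force: [0.3, 0.1, 0.8]
grip_width: 0.0853
gripper_force: 0.0
```

Call:
{"api": "apply_moves", "payload": {
  "moves": [
    [0,0,0,0.033,-0.0082,0,1],
    [0,0,0,0.024,-0.006,0,1],
    [0,0,0,0.009,-0.002,0,1],
    [0,0,0,0,0,0,1],
    [0,0,0,0,0,0,1],
    [0,0,0,0,0,0,1],
    [0,0,0,0,0,0,1],
    [0,0,0,0,0,0,1]
  ]
}}

```text
clock: 10.17
tcp_pos: [0.4461, 0.2947, 0.197]
orientation: [1.911, 2.493, -0.0]
contact_force: [0.2, -0.3, -0.7]
grip_width: 0.0855
gripper_force: 0.0
```

Call:
{"api": "apply_moves", "payload": {
  "moves": [
    [0,0,0,0.002,0.0015,0.03,1],
    [0,0,0,0,0,0.03,1],
    [0,0,0,0,0,0.03,1],
    [0,0,0,0,0,0.018,1],
    [0,0,0,0,0,0.01,1],
    [0,0,0,0,0,0.007,1],
    [0,0,0,0,0,0,0],
    [0,0,0,0,0,0,-0.5]
  ]
}}

```text
clock: 10.83
tcp_pos: [0.4469, 0.2987, 0.0728]
orientation: [1.908, 2.495, 0.002]
contact_force: [0.0, -0.2, 0.3]
grip_width: 0.0638
gripper_force: 0.0
```

Call:
{"api": "apply_moves", "payload": {
  "moves": [
    [0,0,0,0,0,0,-1],
    [0,0,0,0,0,0,-1],
    [0,0,0,0,0,0,-1],
    [0,0,0,0,0,0,-1],
    [0,0,0,0,0,0,-1],
    [0,0,0,0,0,0,-1],
    [0,0,0,0,0,0,-1],
    [0,0,0,0,0,0,-1]
  ]
}}

```text
clock: 11.5
tcp_pos: [0.4468, 0.2993, 0.0731]
orientation: [1.908, 2.496, 0.003]
contact_force: [-0.4, -0.3, 6.6]
grip_width: 0.0199
gripper_force: 29.3
```

Call:
{"api": "apply_moves", "payload": {
  "moves": [
    [0,0,0,0,0,-0.005,-1],
    [0,0,0,0,0,-0.015,-1],
    [0,0,0,0,0,-0.025,-1],
    [0,0,0,0,0,-0.025,-1],
    [0,0,0,0,0,-0.02,-1],
    [0,0,0,0,0,-0.01,-1],
    [0,0,0,0,0,0,-1],
    [0,0,0,0,0,0,-1]
  ]
}}

```text
clock: 12.17
tcp_pos: [0.4459, 0.2986, 0.1718]
orientation: [-1.907, -2.496, -0.0]
contact_force: [0.2, 0.1, -1.0]
grip_width: 0.0198
gripper_force: 29.4
```

```bash
python3 -c "
from p import *
print(telemetry.get_obs()['tcp_pos'])
W=place(np.array([(.034,.03,.06)]),(.5694,.0191,.265))[0];print(W, place(np.array([(.034,-.03,.06)]),(.5694,.0191,.265))[0])
plan((W[0]+.001,W[1],.172),down(AZ),8,-1)
grab_frame('scene')
print([(round(d['p'],2),np.round(d['extent'],1).tolist()) for d in silhouettes('logger_a','scene')])
p=telemetry.get_obs()['tcp_pos']
u=proj('scene',place(cyl(.011,0,.105),[p[0],p[1],0],p[2]-.066));print(u.min(0),u.max(0))"
```

```text
[0.44586131 0.29863588 0.17181162]
[0.59435587 0.05695769 0.066     ] [ 0.61007042 -0.00094786  0.066     ]
turn deg/row [-0.   -0.    0.01] mm/row 35.5
[[-0.0, -0.0, 0.001, -0.0341, 0.0101, -0.0, -1], [-0.0, -0.0, 0.001, -0.0341, 0.0101, -0.0, -1], [-0.0, -0.0, 0.001, -0.0341, 0.0101, -0.0, -1], [-0.0, -0.0, 0.001, -0.0341, 0.0101, -0.0, -1], [-0.0, -0.0, 0.001, -0.0341, 0.0101, -0.0, -1], [-0.0, -0.0, 0.001, -0.0341, 0.0101, -0.0, -1], [-0.0, -0.0, 0.001, -0.0341, 0.0101, -0.0, -1], [-0.0, -0.0, 0.001, -0.0341, 0.0101, -0.0, -1]]
[(0.88, [425.6, 192.1, 16.1, 41.9]), (0.7, [273.4, 221.2, 12.7, 24.3])]
[417.20687073 168.91532181] [435.82675313 214.82375063]
```

Call:
{"api": "apply_moves", "payload": {
  "moves": [
    [0,0,0,-0.0147,0.004,0,-1],
    [0,0,0,-0.037,0.011,0,-1],
    [0,0,0,-0.037,0.011,0,-1],
    [0,0,0,-0.037,0.011,0,-1],
    [0,0,0,-0.037,0.011,0,-1],
    [0,0,0,-0.037,0.011,0,-1],
    [0,0,0,-0.037,0.011,0,-1],
    [0,0,0,-0.025,0.008,0,-1]
  ]
}}

```text
clock: 12.93
tcp_pos: [0.5906, 0.0621, 0.1706]
orientation: [1.912, 2.493, -0.005]
contact_force: [0.4, 0.1, -0.4]
grip_width: 0.0198
gripper_force: 29.4
```

Call:
{"api": "apply_moves", "payload": {
  "moves": [
    [0,0,0,-0.009,0.003,0,-1],
    [0,0,0,0,0,0.01,-1],
    [0,0,0,0,0,0.01,-1],
    [0,0,0,0,0,0.008,-1],
    [0,0,0,0,0,0,-1],
    [0,0,0,0,0,0,-1],
    [0,0,0,0,0,0,-1],
    [0,0,0,0,0,0,-1]
  ]
}}

```text
clock: 13.6
tcp_pos: [0.5954, 0.0594, 0.1445]
orientation: [1.906, 2.497, 0.001]
contact_force: [0.3, -1.0, 0.0]
grip_width: 0.0199
gripper_force: 29.4
```

```bash
python3 -c "
from p import *
p=telemetry.get_obs()['tcp_pos'];grab_frame('scene')
print(p,[(round(d['p'],2),np.round(d['extent'],1).tolist()) for d in silhouettes('logger_a','scene')])
u=proj('scene',place(cyl(.011,0,.105),[p[0],p[1],0],p[2]-.066));print(u.min(0),u.max(0))"
```

```text
[0.59543931 0.0594493  0.14449755] [(0.83, [300.8, 210.1, 7.7, 38.5]), (0.72, [452.0, 201.4, 16.3, 27.5]), (0.6, [273.6, 222.3, 12.5, 27.0])]
[295.64242604 185.74094672] [308.0338177  232.13656228]
```

Call:
{"api": "apply_moves", "payload": {
  "moves": [
    [0,0,0,-0.001,0,0,-1],
    [0,0,0,0,0,0.003,-1],
    [0,0,0,0,0,0.004,-1],
    [0,0,0,0,0,0.004,-1],
    [0,0,0,0,0,0.004,-1],
    [0,0,0,0,0,0.004,-1],
    [0,0,0,0,0,0.003,-1],
    [0,0,0,0,0,0,-1]
  ]
}}

```text
clock: 14.37
tcp_pos: [0.595, 0.0577, 0.1211]
orientation: [-1.907, -2.495, 0.002]
contact_force: [-0.0, -0.7, -0.7]
grip_width: 0.0197
gripper_force: 29.4
```

Call:
{"api": "apply_moves", "payload": {
  "moves": [
    [0,0,0,0,0,0.005,-1],
    [0,0,0,0,0,0.006,-1],
    [0,0,0,0,0,0.006,-1],
    [0,0,0,0,0,0.006,-1],
    [0,0,0,0,0,0.005,-1],
    [0,0,0,0,0,0.003,-1],
    [0,0,0,0,0,0,-1],
    [0,0,0,0,0,0,-1]
  ]
}}

```text
clock: 15.03
tcp_pos: [0.5955, 0.0576, 0.0909]
orientation: [-1.908, -2.496, 0.001]
contact_force: [1.2, 0.2, -0.6]
grip_width: 0.0199
gripper_force: 29.4
```

Call:
{"api": "apply_moves", "payload": {
  "moves": [
    [0,0,0,0,0,0.0015,-1],
    [0,0,0,0,0,0.001,-1],
    [0,0,0,0,0,0,-1],
    [0,0,0,0,0,0,-1],
    [0,0,0,0,0,0,-0.3],
    [0,0,0,0,0,0,0],
    [0,0,0,0,0,0,0.3],
    [0,0,0,0,0,0,0.3]
  ]
}}

```text
clock: 15.7
tcp_pos: [0.5957, 0.0578, 0.0887]
orientation: [1.908, 2.496, 0.0]
contact_force: [-0.4, -0.2, 0.1]
grip_width: 0.0553
gripper_force: 0.0
```

Call:
{"api": "apply_moves", "payload": {
  "moves": [
    [0,0,0,0,0,0,1],
    [0,0,0,0,0,0,1],
    [0,0,0,0,0,-0.01,1],
    [0,0,0,0,0,-0.03,1],
    [0,0,0,0,0,-0.035,1],
    [0,0,0,0,0,-0.035,1],
    [0,0,0,0,0,-0.02,1],
    [0,0,0,0,0,0,1]
  ]
}}

```text
clock: 16.37
tcp_pos: [0.5988, 0.0577, 0.2248]
orientation: [1.905, 2.491, 0.012]
contact_force: [0.7, -0.0, 0.1]
grip_width: 0.0855
gripper_force: 0.0
```

```bash
cat > pen.py <<'E'
from p import *
im={c:grab_frame(c) for c in K}
PEN=np.array([(x,y,z) for x in(-.01,.01) for y in(-.01,.01) for z in(0,.09)])
ms={}
for c,u in (("scene",(187,166)),("top",(404,218))):
    d=min(silhouettes("pen",c),key=lambda d:np.hypot(*(np.array(d["extent"][:2])-u)));ms[c]=d["mask"];print(c,d["p"],d["extent"])
for y0 in (-.4,0,.3,.6):
    print(y0,[(f[0].round(4),round(f[1],3)) for f in [fit(PEN,m,[.4866,-.3084,y0],.061) for m in (ms,{"scene":ms["scene"]},{"top":ms["top"]})]])
f=silhouettes("funnel","top")[0];g=ground("top",f["extent"][:2],.09);print("funnel",f["p"],f["extent"],g)
row=[]
for c,(x,y) in (("scene",(160,135)),("top",(368,190))):
    b=cv2.resize(im[c][y:y+65,x:x+65],None,fx=6,fy=6,interpolation=cv2.INTER_CUBIC)
    b=cv2.convertScaleAbs(b,alpha=1.6,beta=10)
    row.append(b)
x,y=250,185;d=cv2.resize(im["scene"][y:y+65,x:x+70],(390,362),interpolation=cv2.INTER_CUBIC)
x,y=245,150;e=cv2.resize(im["top"][y:y+65,x:x+70],(390,362),interpolation=cv2.INTER_CUBIC)
cv2.imwrite("pics/pen.png",cv2.resize(np.vstack([np.hstack(row),np.hstack([d,e])]),None,fx=.79,fy=.79))
E
python3 pen.py
```

```text
scene 0.6 [186.8, 166.6, 16.0, 38.6]
top 0.49 [403.5, 218.2, 12.7, 12.7]
-0.4 [(array([ 0.4874, -0.3088, -0.3054]), np.float64(0.307)), (array([ 0.486 , -0.3075, -0.3271]), np.float64(0.102)), (array([ 0.4883, -0.311 , -0.3629]), np.float64(0.161))]
0 [(array([ 0.4872, -0.309 , -0.0683]), np.float64(0.311)), (array([ 0.4875, -0.3075, -0.0965]), np.float64(0.099)), (array([ 0.4874, -0.3109,  0.0912]), np.float64(0.161))]
0.3 [(array([ 0.4873, -0.3083, -0.0592]), np.float64(0.311)), (array([ 0.4874, -0.3072, -0.1359]), np.float64(0.099)), (array([ 0.4885, -0.3111, -0.0576]), np.float64(0.167))]
0.6 [(array([ 0.4864, -0.3094,  1.0886]), np.float64(0.316)), (array([ 0.4862, -0.3083,  1.3541]), np.float64(0.097)), (array([ 0.4883, -0.3116,  0.7305]), np.float64(0.137))]
funnel 0.61 [384.4, 165.3, 35.4, 38.8] [ 0.63776558 -0.27234602  0.09      ]
```

View pics/pen.png

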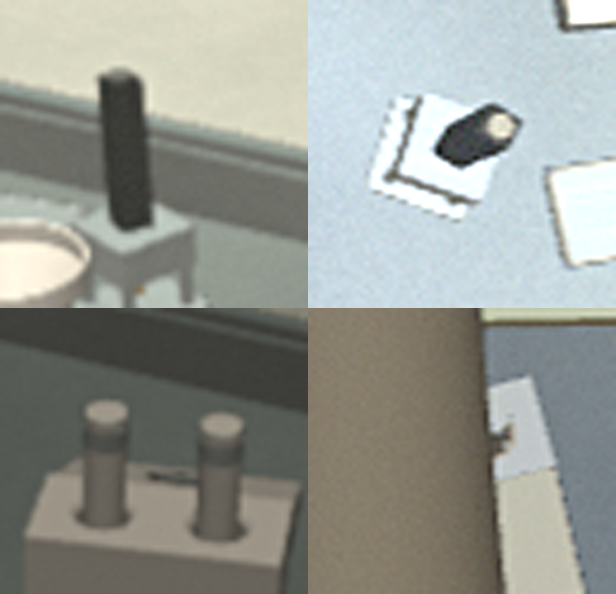

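Both sticks stand home in the wells (scene crop, lower left: bands at (105,430) and (220,450), stubs about 60 mm out). The pen handle is upright in its stand, with its near lower corner at crop (126,229). That puts its yaw at about -20°, parallel to the stand.

```bash
python3 -c "
from p import *
print(telemetry.get_obs()['tcp_pos'])
plan((.487,-.309,.225),down(-.36),12,1)"
```

```text
[0.5946608  0.05770715 0.21746532]
turn deg/row [-0.01  0.    2.99] mm/row 31.9
[[-0.002, 0.0, 0.498, -0.0271, -0.0167, -0.0006, 1], [-0.002, 0.0, 0.498, -0.028, -0.0152, -0.0006, 1], [-0.002, 0.0, 0.498, -0.0287, -0.0138, -0.0006, 1], [-0.002, 0.0, 0.498, -0.0294, -0.0123, -0.0006, 1], [-0.002, 0.0, 0.498, -0.03, -0.0107, -0.0006, 1], [-0.002, 0.0, 0.498, -0.0305, -0.0091, -0.0006, 1], [-0.002, 0.0, 0.498, -0.0309, -0.0075, -0.0006, 1], [-0.002, 0.0, 0.498, -0.0313, -0.0059, -0.0006, 1]]
[[-0.002, 0.0, 0.498, -0.0316, -0.0043, -0.0006, 1], [-0.002, 0.0, 0.498, -0.0317, -0.0026, -0.0006, 1], [-0.002, 0.0, 0.498, -0.0318, -0.001, -0.0006, 1], [-0.002, 0.0, 0.498, -0.0318, 0.0007, -0.0006, 1]]
```

Call:
{"api": "apply_moves", "payload": {
  "moves": [
    [0,0,0.498,-0.0271,-0.0167,0,1],
    [0,0,0.498,-0.028,-0.0152,0,1],
    [0,0,0.498,-0.0287,-0.0138,0,1],
    [0,0,0.498,-0.0294,-0.0123,0,1],
    [0,0,0.498,-0.03,-0.0107,0,1],
    [0,0,0.498,-0.0305,-0.0091,0,1],
    [0,0,0.498,-0.0309,-0.0075,0,1],
    [0,0,0.498,-0.0313,-0.0059,0,1]
  ]
}}

```text
clock: 17.28
tcp_pos: [0.5223, -0.1878, 0.2175]
orientation: [-2.385, -2.043, 0.002]
contact_force: [0.3, 0.2, 0.3]
grip_width: 0.0855
gripper_force: 0.0
```

Call:
{"api": "apply_moves", "payload": {
  "moves": [
    [0,0,0.498,-0.0316,-0.0043,0,1],
    [0,0,0.498,-0.0317,-0.0026,0,1],
    [0,0,0.498,-0.0318,-0.001,0,1],
    [0,0,0.498,-0.0318,0.0007,0,1],
    [0,0,0,0,0,0,1],
    [0,0,0,0,0,0,1],
    [0,0,0,0,0,0,1],
    [0,0,0,0,0,0,1]
  ]
}}

```text
clock: 17.95
tcp_pos: [0.4882, -0.3071, 0.2178]
orientation: [-2.58, -1.79, 0.0]
contact_force: [-0.0, 0.5, -0.5]
grip_width: 0.0853
gripper_force: 0.0
```

```bash
python3 -c "
from p import *
print(telemetry.get_obs()['tcp_pos'])
plan((.487,-.309,.102),down(-.36),1,1)"
```

```text
[ 0.48820279 -0.30712449  0.21782187]
turn deg/row [-0.08 -0.04  0.13] mm/row 115.8
[[-0.014, -0.006, 0.022, -0.0023, -0.0003, 0.1158, 1]]
```

Call:
{"api": "apply_moves", "payload": {
  "moves": [
    [0,0,0,-0.0022,0,0.02,1],
    [0,0,0,0,0,0.03,1],
    [0,0,0,0,0,0.03,1],
    [0,0,0,0,0,0.02,1],
    [0,0,0,0,0,0.01,1],
    [0,0,0,0,0,0.006,1],
    [0,0,0,0,0,0,0.2],
    [0,0,0,0,0,0,-0.3]
  ],
  "grip_force": 25
}}

```text
clock: 18.62
tcp_pos: [0.4878, -0.3109, 0.1034]
orientation: [2.582, 1.788, 0.001]
contact_force: [-1.1, -0.1, 1.1]
grip_width: 0.0639
gripper_force: 0.0
```

Call:
{"api": "apply_moves", "payload": {
  "moves": [
    [0,0,0,0,0,0,-0.4],
    [0,0,0,0,0,0,-0.45],
    [0,0,0,0,0,0,-1],
    [0,0,0,0,0,0,-1],
    [0,0,0,0,0,0,-1],
    [0,0,0,0,0,0,-1],
    [0,0,0,0,0,0,-1],
    [0,0,0,0,0,0,-1]
  ]
}}

```text
clock: 19.28
tcp_pos: [0.4875, -0.3114, 0.1035]
orientation: [2.583, 1.786, 0.001]
contact_force: [-0.3, 0.5, 6.7]
grip_width: 0.0212
gripper_force: 24.4
```

Call:
{"api": "apply_moves", "payload": {
  "moves": [
    [0,0,0,0,0,0,-1],
    [0,0,0,0,0,0,-1],
    [0,0,0,0,0,0,-1],
    [0,0,0,0,0,0,-1],
    [0,0,0,0,0,0,-1],
    [0,0,0,0,0,0,-1],
    [0,0,0,0,0,0,-1],
    [0,0,0,0,0,0,-1]
  ],
  "grip_force": 60
}}

```text
clock: 19.95
tcp_pos: [0.4876, -0.3115, 0.1037]
orientation: [2.583, 1.786, 0.002]
contact_force: [-1.1, 0.9, 7.8]
grip_width: 0.0197
gripper_force: 58.4
```

Call:
{"api": "apply_moves", "payload": {
  "moves": [
    [0,0,0,0,0,0,-0.3],
    [0,0,0,0,0,0,-0.2],
    [0,0,0,0,0,0,-0.1],
    [0,0,0,0,0,0,-0.1],
    [0,0,0.67,0,0,0,-0.1],
    [0,0,0.67,0,0,0,-0.1],
    [0,0,0,0,0,0,-0.1],
    [0,0,0,0,0,0,-1]
  ],
  "grip_force": 25
}}

```text
clock: 20.62
tcp_pos: [0.4869, -0.3108, 0.1024]
orientation: [-2.701, -1.605, 0.001]
contact_force: [0.5, -0.4, 0.8]
grip_width: 0.0283
gripper_force: 0.0
```

Call:
{"api": "apply_moves", "payload": {
  "moves": [
    [0,0,0,0,0,0,-1],
    [0,0,0,0,0,0,-1],
    [0,0,0,0,0,0,-1],
    [0,0,0,0,0,0,-1],
    [0,0,0,0,0,0,-1],
    [0,0,0,0,0,0,-1],
    [0,0,0,0,0,0,-1],
    [0,0,0,0,0,0,-1]
  ]
}}

```text
clock: 21.28
tcp_pos: [0.4869, -0.3108, 0.1025]
orientation: [-2.702, -1.602, 0.0]
contact_force: [-0.5, 0.6, 0.1]
grip_width: 0.0196
gripper_force: 27.8
```

Call:
{"api": "apply_moves", "payload": {
  "moves": [
    [0,0,0,0,0,0,-1],
    [0,0,0,0,0,0,-1],
    [0,0,0,0,0,0,-1],
    [0,0,0,0,0,-0.005,-1],
    [0,0,0,0,0,-0.01,-1],
    [0,0,0,0,0,-0.015,-1],
    [0,0,0,0,0,-0.02,-1],
    [0,0,0,0,0,-0.025,-1]
  ],
  "grip_force": 60
}}

```text
clock: 21.95
tcp_pos: [0.4863, -0.3105, 0.1782]
orientation: [-2.701, -1.601, 0.002]
contact_force: [0.9, 0.4, -0.2]
grip_width: 0.0186
gripper_force: 60.7
```

Call:
{"api": "apply_moves", "payload": {
  "moves": [
    [0,0,0,0,0,-0.02,-1],
    [0,0,0,0,0,-0.01,-1],
    [0,0,0,0,0,0,-1],
    [0,0,0,0,0,0,-1],
    [0,0,0,0,0,0,-1],
    [0,0,0,0,0,0,-1],
    [0,0,0,0,0,0,-1],
    [0,0,0,0,0,0,-1]
  ]
}}

```text
clock: 22.62
tcp_pos: [0.4866, -0.3106, 0.2067]
orientation: [-2.702, -1.601, 0.002]
contact_force: [-0.8, -0.4, -0.9]
grip_width: 0.0182
gripper_force: 60.7
```

```bash
cat > disc.py <<'E'
from p import *
D=(.5694,.0191,.265)
def tgt(gap,L=.0875,dx=0,dy=0):   # TCP so that the free tip end is `gap` above the disc (dock-frame dx,dy trims)
    n=np.array([-np.sin(np.radians(25))*np.cos(D[2]),-np.sin(np.radians(25))*np.sin(D[2]),np.cos(np.radians(25))])
    c=place(np.array([(-.0376+dx,dy,.0418)]),D)[0]
    y=np.array([-np.sin(D[2]),np.cos(D[2]),0]);z=-n   # tool x = dock y
    return c+n*(L+gap),np.c_[y,np.cross(z,y),z],c,n
E
python3 -c "
from disc import *
p,Rt,c,n=tgt(.04);print(p,c,n,Rt.round(3))
plan(p,Rt,16,-1)"
```

```text
[ 0.48110964 -0.00486046  0.16335424] [0.53311252 0.00925221 0.0478    ] [-0.40786572 -0.11068764  0.90630779] [[-0.262  0.875  0.408]
 [ 0.965  0.237  0.111]
 [ 0.     0.423 -0.906]]
turn deg/row [-1.49  0.6  -2.7 ] mm/row 19.3
[[-0.248, 0.1, -0.45, 0.0166, -0.0095, 0.0027, -1], [-0.248, 0.1, -0.45, 0.017, -0.0087, 0.0027, -1], [-0.248, 0.1, -0.45, 0.0174, -0.008, 0.0026, -1], [-0.248, 0.1, -0.45, 0.0177, -0.0072, 0.0026, -1], [-0.248, 0.1, -0.45, 0.018, -0.0065, 0.0026, -1], [-0.248, 0.1, -0.45, 0.0183, -0.0057, 0.0026, -1], [-0.248, 0.1, -0.45, 0.0185, -0.0049, 0.0027, -1], [-0.248, 0.1, -0.45, 0.0187, -0.0041, 0.0028, -1]]
[[-0.248, 0.1, -0.45, 0.0188, -0.0033, 0.0029, -1], [-0.248, 0.1, -0.45, 0.0189, -0.0025, 0.003, -1], [-0.248, 0.1, -0.45, 0.019, -0.0017, 0.0031, -1], [-0.248, 0.1, -0.45, 0.019, -0.0008, 0.0033, -1], [-0.248, 0.1, -0.45, 0.019, -0.0, 0.0035, -1], [-0.248, 0.1, -0.45, 0.0189, 0.0008, 0.0037, -1], [-0.248, 0.1, -0.45, 0.0188, 0.0015, 0.0039, -1], [-0.248, 0.1, -0.45, 0.0187, 0.0023, 0.0042, -1]]
```

Call:
{"api": "apply_moves", "payload": {
  "moves": [
    [-0.248,0.1,-0.45,0.0166,-0.0095,0.0027,-1],
    [-0.248,0.1,-0.45,0.017,-0.0087,0.0027,-1],
    [-0.248,0.1,-0.45,0.0174,-0.008,0.0026,-1],
    [-0.248,0.1,-0.45,0.0177,-0.0072,0.0026,-1],
    [-0.248,0.1,-0.45,0.018,-0.0065,0.0026,-1],
    [-0.248,0.1,-0.45,0.0183,-0.0057,0.0026,-1],
    [-0.248,0.1,-0.45,0.0185,-0.0049,0.0027,-1],
    [-0.248,0.1,-0.45,0.0187,-0.0041,0.0028,-1]
  ]
}}

```text
clock: 23.28
tcp_pos: [0.484, -0.1569, 0.1856]
orientation: [2.24, 1.987, 0.267]
contact_force: [-0.2, -0.2, -1.3]
grip_width: 0.0186
gripper_force: 60.7
```

Call:
{"api": "apply_moves", "payload": {
  "moves": [
    [-0.248,0.1,-0.45,0.0188,-0.0033,0.0029,-1],
    [-0.248,0.1,-0.45,0.0189,-0.0025,0.003,-1],
    [-0.248,0.1,-0.45,0.019,-0.0017,0.0031,-1],
    [-0.248,0.1,-0.45,0.019,-0.0008,0.0033,-1],
    [-0.248,0.1,-0.45,0.019,0,0.0035,-1],
    [-0.248,0.1,-0.45,0.0189,0.0008,0.0037,-1],
    [-0.248,0.1,-0.45,0.0188,0.0015,0.0039,-1],
    [-0.248,0.1,-0.45,0.0187,0.0023,0.0042,-1]
  ]
}}

```text
clock: 23.95
tcp_pos: [0.4811, -0.0043, 0.1639]
orientation: [1.718, 2.253, 0.501]
contact_force: [-0.5, 0.2, 0.1]
grip_width: 0.0186
gripper_force: 60.7
```

```bash
python3 -c "
from disc import *
grab_frame('scene')
o=telemetry.get_obs();print(o['tcp_pos'],o['joints'].round(2))
p,Rt,c,n=tgt(.04)
plan(p,Rt,4,-1)"
```

```text
[ 0.47935009 -0.00160725  0.16257526] [-0.48 -0.02  0.43  2.39 -0.25  0.35  0.44]
turn deg/row [ 0.   -0.05  0.11] mm/row 0.9
[[0.001, -0.009, 0.019, -0.0009, 0.0003, -0.0001, -1], [0.001, -0.009, 0.019, -0.0009, 0.0003, -0.0001, -1], [0.001, -0.009, 0.019, -0.0009, 0.0003, -0.0001, -1], [0.001, -0.009, 0.019, -0.0009, 0.0003, -0.0001, -1]]
```

```bash
python3 -c "
from disc import *
p,Rt,c,n=tgt(.012)
plan(p,Rt,6,-1)"
```

```text
turn deg/row [ 0.   -0.04  0.08] mm/row 4.7
[[0.0, -0.006, 0.013, -0.0006, 0.0002, 0.0046, -1], [0.0, -0.006, 0.013, -0.0006, 0.0002, 0.0046, -1], [0.0, -0.006, 0.013, -0.0006, 0.0002, 0.0046, -1], [0.0, -0.006, 0.013, -0.0006, 0.0002, 0.0046, -1], [0.0, -0.006, 0.013, -0.0006, 0.0002, 0.0046, -1], [0.0, -0.006, 0.013, -0.0006, 0.0002, 0.0046, -1]]
```

Call:
{"api": "apply_moves", "payload": {
  "moves": [
    [0,-0.006,0.013,-0.0006,0.0002,0.0046,-1],
    [0,-0.006,0.013,-0.0006,0.0002,0.0046,-1],
    [0,-0.006,0.013,-0.0006,0.0002,0.0046,-1],
    [0,-0.006,0.013,-0.0006,0.0002,0.0046,-1],
    [0,-0.006,0.013,-0.0006,0.0002,0.0046,-1],
    [0,-0.006,0.013,-0.0006,0.0002,0.0046,-1],
    [0,0,0,0,0,0,-1],
    [0,0,0,0,0,0,-1]
  ]
}}

```text
clock: 24.67
tcp_pos: [0.4945, -0.0056, 0.1394]
orientation: [1.731, 2.243, 0.497]
contact_force: [0.3, 0.1, -1.2]
grip_width: 0.0182
gripper_force: 60.7
```

```bash
cat > look.py <<'E'
import sys
from disc import *
p1,Rt,c,n=tgt(float(sys.argv[2]));im={k:grab_frame(k) for k in K};o=telemetry.get_obs();p=o["tcp_pos"];Rm=R.from_rotvec(o["orientation"]).as_matrix()
print("err mm (tool frame)",((p1-p)@Rt*1e3).round(1),"tilt err deg",np.degrees(np.arccos(-Rm[:,2]@n)).round(2),o["joints"].round(2))
tip=p+Rm[:,2]*.0875;sh=p+Rm[:,2]*.0415;top=p-Rm[:,2]*.0485;row=[]
for k in K:
    u=proj(k,tip)[0];x,y=int(u[0]-32),int(u[1]-60)
    b=cv2.convertScaleAbs(cv2.resize(im[k][y:y+90,x:x+65],None,fx=6,fy=6,interpolation=cv2.INTER_CUBIC),alpha=1.4)
    f=lambda P:tuple(int(t) for t in (proj(k,P)[0]+.5-[x,y])*6)
    cv2.circle(b,f(c),2,(0,255,0),-1);cv2.circle(b,f(tip),2,(0,0,255),-1);cv2.circle(b,f(sh),2,(255,0,255),-1);cv2.circle(b,f(top),2,(255,0,0),-1)
    row.append(b)
cv2.imwrite(f"pics/{sys.argv[1]}.png",np.hstack(row))
E
python3 look.py d1 .012
```

```text
err mm (tool frame) [ 4.1 -1.8  1.2] tilt err deg 0.21 [-0.46  0.07  0.43  2.39 -0.44  0.29  0.62]
```

View pics/d1.png

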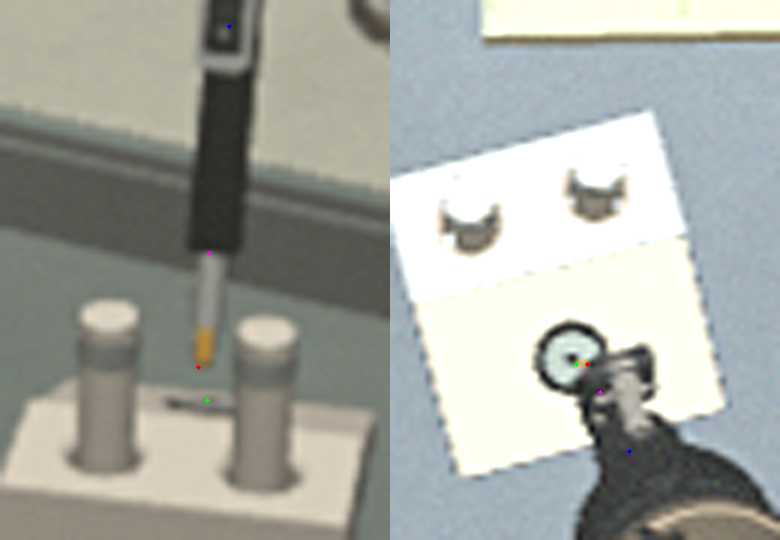

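The tip is at scene crop (204,366), while the predicted position was (198,367), so the pen sits about 2.5 mm towards +y in the grip. The disc's dot in the top view is at (572,357) against the predicted (577,363). I'll refine the disc centre on the first, unobstructed top picture.

Run:
```python
from disc import *
im=cv2.imread("pics/top0.png");g=cv2.cvtColor(im,cv2.COLOR_BGR2GRAY).astype(int)
p,Rt,c,n=tgt(0)
x0,y0=375,269;s=g[y0:y0+40,x0:x0+40]
m=(s<np.percentile(s,50)-45).astype(np.uint8)
cs,_=cv2.findContours(m,cv2.RETR_EXTERNAL,cv2.CHAIN_APPROX_NONE);k=max(cs,key=cv2.contourArea)
(ex,ey),ax,an=cv2.fitEllipse(k);print(len(k),ax)
u=((np.array([ex+x0,ey+y0])+.5)/1.4-.5);print("ring px",u,"pred",proj("top",c))
g0=ground("top",u,c[2]);print("disc world",g0,"model",c,"diff dock frame",((g0-c)[:2]@np.array([[np.cos(.265),-np.sin(.265)],[np.sin(.265),np.cos(.265)]])))
# dot
w=s[15:25,15:25];yy,xx=np.mgrid[0:10,0:10];w_=np.clip(np.median(w)-15-w,0,None);print("dot",((np.array([(xx*w_).sum(),(yy*w_).sum()])/w_.sum()+15+[x0,y0]+.5)/1.4-.5))
# current pen axis in scene: gold tip and dark handle
im=grab_frame("scene");o=telemetry.get_obs();Rm=R.from_rotvec(o["orientation"]).as_matrix();tip=o["tcp_pos"]+Rm[:,2]*.0875
hsv=cv2.cvtColor(im,cv2.COLOR_BGR2HSV);u=proj("scene",tip)[0].astype(int)
b=hsv[u[1]-10:u[1]+5,u[0]-8:u[0]+10];gm=((b[...,1]>110)&(b[...,0]>8)&(b[...,0]<35));ys,xs=np.nonzero(gm)
print("gold",len(xs),xs.mean()+u[0]-8,ys.mean()+u[1]-10,ys.max()+u[1]-10,"pred mid",proj("scene",tip-Rm[:,2]*.008),"pred tip",proj("scene",tip))
```

```text
48 (16.442291259765625, 17.715368270874023)
ring px [281.73358563 206.15760994] pred [[282.51003251 207.1671994 ]]
disc world [0.53601418 0.01137206 0.0478    ] model [0.53311252 0.00925221 0.0478    ] diff dock frame [0.00335557 0.00128588]
dot [281.36686167 205.43932818]
gold 15 289.8 213.4 216 pred mid [[288.97093029 213.39779848]] pred tip [[288.67002029 216.69636541]]
```

Call:
{"api": "apply_moves", "payload": {
  "moves": [
    [0,0,0,0.0017,0.0008,0.001,-1],
    [0,0,0,0.0016,0.0007,0.001,-1],
    [0,0,0,0,0,0.001,-1],
    [0,0,0,0,0,0.001,-1],
    [0,0,0,0,0,0,-1],
    [0,0,0,0,0,0,-1],
    [0,0,0,0,0,0,-1],
    [0,0,0,0,0,0,-1]
  ]
}}

```text
clock: 25.48
tcp_pos: [0.4969, -0.0013, 0.1367]
orientation: [1.73, 2.243, 0.498]
contact_force: [0.7, 0.0, -1.7]
grip_width: 0.0186
gripper_force: 60.7
```

```bash
cat > f.py <<'E'
from disc import *
fs=[];ps=[]
for i in range(14):
    grab_frame("scene" if i%2 else "top");o=telemetry.get_obs();fs.append(o["contact_force"]);ps.append(o["tcp_pos"])
p,Rt,c,n=tgt(0,dx=.003,dy=.0012);p=p+.0014*np.array([0,0,1])-Rt[:,0]*.002
P=np.mean(ps,0);Rm=R.from_rotvec(o["orientation"]).as_matrix()
print("t",round(o["clock"],2),"F.n",round((np.mean(fs,0)@n),2),"+-",round((np.array(fs)@n).std()/14**.5,2),"Fxy",(np.mean(fs,0)@Rt).round(2),
 "to go mm",((p-P)@Rt*1e3).round(2),"std",(np.std(ps,0)*1e3).round(2),"tilt",np.degrees(np.arccos(-Rm[:,2]@n)).round(2),"turn",np.degrees(R.from_matrix(Rm.T@Rt).as_rotvec()).round(2))
E
python3 f.py
```

```text
t 26.18 F.n -0.66 +- 0.13 Fxy [ 0.31 -0.26  0.66] to go mm [-0.15 -0.1   9.03] std [0.01 0.03 0.01] tilt 0.2 turn [ 0.06  0.19 -0.42]
```

Call:
{"api": "apply_moves", "payload": {
  "moves": [
    [0,0,0,0,0,0.002,-1],
    [0,0,0,0,0,0.002,-1],
    [0,0,0,0,0,0.0015,-1],
    [0,0,0,0,0,0.0015,-1],
    [0,0,0,0,0,0,-1],
    [0,0,0,0,0,0,-1],
    [0,0,0,0,0,0,-1],
    [0,0,0,0,0,0,-1]
  ]
}}

```text
clock: 26.85
tcp_pos: [0.4998, -0.0005, 0.1304]
orientation: [1.73, 2.243, 0.498]
contact_force: [0.0, 0.1, -1.1]
grip_width: 0.0187
gripper_force: 60.7
```

```bash
python3 f.py
```

```text
t 27.55 F.n -0.91 +- 0.13 Fxy [-0.33 -0.03  0.91] to go mm [-0.16 -0.12  2.04] std [0.02 0.02 0.03] tilt 0.2 turn [ 0.05  0.19 -0.42]
```

Still free. I'll go on in 2 mm steps until it touches.

Call:
{"api": "apply_moves", "payload": {
  "moves": [
    [0,0,0,0,0,0.001,-1],
    [0,0,0,0,0,0.001,-1],
    [0,0,0,0,0,0,-1],
    [0,0,0,0,0,0,-1],
    [0,0,0,0,0,0,-1],
    [0,0,0,0,0,0,-1],
    [0,0,0,0,0,0,-1],
    [0,0,0,0,0,0,-1]
  ]
}}

```text
clock: 28.22
tcp_pos: [0.5006, -0.0002, 0.1286]
orientation: [1.73, 2.243, 0.499]
contact_force: [0.6, -0.5, -1.9]
grip_width: 0.0186
gripper_force: 60.7
```

```bash
python3 f.py
```

```text
t 28.92 F.n -0.66 +- 0.14 Fxy [ 0.03 -0.43  0.66] to go mm [-0.15 -0.1   0.02] std [0.02 0.01 0.02] tilt 0.2 turn [ 0.05  0.19 -0.42]
```

Call:
{"api": "apply_moves", "payload": {
  "moves": [
    [0,0,0,0,0,0.001,-1],
    [0,0,0,0,0,0.001,-1],
    [0,0,0,0,0,0,-1],
    [0,0,0,0,0,0,-1],
    [0,0,0,0,0,0,-1],
    [0,0,0,0,0,0,-1],
    [0,0,0,0,0,0,-1],
    [0,0,0,0,0,0,-1]
  ]
}}

```text
clock: 29.58
tcp_pos: [0.5014, -0.0001, 0.1268]
orientation: [1.73, 2.243, 0.499]
contact_force: [-1.0, -0.1, 1.0]
grip_width: 0.0184
gripper_force: 60.9
```

```bash
python3 f.py
```

```text
t 30.28 F.n 1.15 +- 0.13 Fxy [-0.03 -0.36 -1.15] to go mm [-0.12 -0.15 -1.98] std [0.01 0.01 0.02] tilt 0.2 turn [ 0.06  0.19 -0.42]
```

```bash
python3 look.py d2 0
```

```text
err mm (tool frame) [ 0.7 -3.5 -2. ] tilt err deg 0.2 [-0.43  0.11  0.39  2.39 -0.54  0.26  0.7 ]
```

View pics/d2.png

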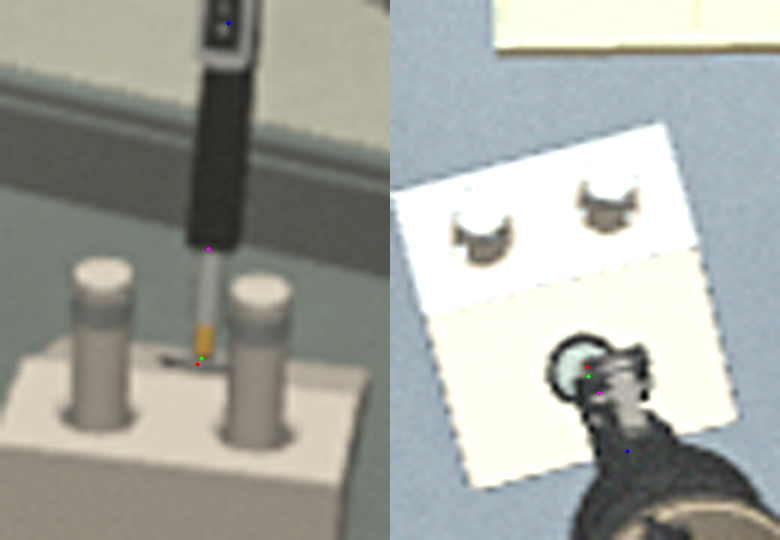

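The tip rests on the disc: scene crop (203,358) against rim centre (204,360), and in the top view the tip axis is within about 1 mm of the ring centre (585,370). Next I press to half-way.

Call:
{"api": "apply_moves", "payload": {
  "moves": [
    [0,0,0,0,0,0.001,-1],
    [0,0,0,0,0,0.001,-1],
    [0,0,0,0,0,0.001,-1],
    [0,0,0,0,0,0.001,-1],
    [0,0,0,0,0,0.0005,-1],
    [0,0,0,0,0,0,-1],
    [0,0,0,0,0,0,-1],
    [0,0,0,0,0,0,-1]
  ]
}}

```text
clock: 31.05
tcp_pos: [0.5032, 0.0004, 0.1227]
orientation: [1.73, 2.243, 0.498]
contact_force: [-0.5, -0.1, 1.1]
grip_width: 0.0186
gripper_force: 61.1
```

```bash
python3 f.py; python3 f.py
```

```text
t 31.75 F.n 2.1 +- 0.14 Fxy [-0.29 -0.2  -2.1 ] to go mm [-0.12 -0.12 -6.47] std [0.02 0.01 0.01] tilt 0.2 turn [ 0.06  0.19 -0.42]
t 32.45 F.n 2.4 +- 0.13 Fxy [ 0.04 -0.24 -2.4 ] to go mm [-0.12 -0.11 -6.49] std [0.02 0.01 0.01] tilt 0.2 turn [ 0.05  0.19 -0.43]
```

```bash
python3 -c "
from bench import *
print(order.hand_in())"
```

```text
the job is handed in; nothing more can be done
None
```

I handed the job in at about 32 s of the 64 s allowed: both white loggers stand home in the dock wells and are released, and the pen is still held on the disc, within about 1° of square to the face. Going by the measured force, its tip is pushed in about 6 mm of its 12 mm travel.

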